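# Weed out the slack spring clamps and clamp the glue-up with the firm one

## Task

The two slats in the gluing block are glued and need a clamp, but of the three look-alike spring clamps on the plywood rack two have gone slack. Squeeze the handles of the clamps to feel which one is still firm, without squeezing so hard that the old plastic grips crack; put both slack clamps into the grey scrap bin, and clip the firm one, pushed right down, over the middle of the slats so that it pulls the joint shut. Do not let go of a slack one on the glued work or push hard on it, and leave the other things on the bench standing where they are.

Things in the scene. Friction and masses are not known exactly. Their poses are not given: they have to be found in the camera images.
- clamp_1: Small spring clamp, blue steel, black plastic grip ends and jaw pads, 65 g, clipped over the rack, handles up. Origin: pivot pin; z up, x: line in which handles close and jaws open, y along the pin. Grip ends: bars 14 mm thick, 22 mm long (y), middles 45 mm above the pin and 21 mm to either side, 56 mm over all while the jaws hold 14 mm. Jaw pads 25 to 45 mm below the pin.
- clamp_2: Spring clamp, looks and sizes as clamp_1; which is firm cannot be seen. Squeezing the grips from 56 to 40 mm opens the jaws from 14 to 26 mm; handles stop at 33 mm. At 40 mm a firm clamp pushes back with about 18 N on a finger (10 N to start opening), a slack one 7 N (4 N to start); both slack ones feel alike. The plastic grips crack at 30 N on a finger.
- clamp_3: Spring clamp, looks and sizes as clamp_1, behaves as told at clamp_2. The frame of each clamp belongs to its half on the -x side: it leans by half the opening angle (0.2 rad when the grips stand at 40 mm). Let go in the air, the jaws shut and the handles spread to about 72 mm.
- rack_top (a point): Middle of the top edge of the clamp rack, an upright plywood board 14 mm thick, 220 mm long (along this point's y), 78 mm high, on two low wooden feet, screwed down. The three clamps sit on it about 70 mm apart, their pins 8 mm above this edge, their axes parallel to this point's.
- joint_top (a point): Top middle of the glued-up work, 100 mm up: a pale 8 mm and a dark 6 mm slat, 150 mm long along this point's y, on edge in a wooden block (87 x 160 mm, 30 mm high, screwed down). Origin: centre of the 14 mm pair when shut (x -7 to +7 mm, dark slat on the -x side). While the joint gapes the dark slat's top stands out to x = -11.5 mm. A clamp pushed right down has its pin 8 mm above this point.
- slat (a joint): Angle (rad) by which the dark slat leans away from the pale one about its foot, 80 mm below its top: 0.056 at the start (4.5 mm gap at the top), 0 when shut. It springs open: at the height of a clamp's jaw pads it takes 6 N to move and 8 N to shut; a firm clamp grips with about 12 N at its pads, a slack one with at most 5 N.
- bin_floor (a point): Middle of the inner floor of the grey plastic scrap bin, 3 mm above the table: open at the top, 190 mm along this point's x, 160 mm along its y, walls 3 mm thick and 60 mm high, screwed down. z up.
- glue_bottle: White glue bottle with a red spout, 126 mm high, 38 mm wide, standing loose near the work. Origin: centre of its foot.
- spool_natural: Natural thread spool, 38 mm wide, 36 mm high, loose at the back. Origin: centre of its foot.
- spool_rust: Rust-red thread spool, 34 mm wide, 32 mm high, loose at the back. Origin: centre of its foot.

How it is judged:
By the outcome, as a careful person would: the job done as asked, in the order asked, and still so for the second after the job is handed in, with the robot touching nothing.
It also fails if it takes over 70 s, if anything falls off the work surface, if the arm or the gripper's body presses on something with over 40 N, if the wrist force passes 120 N, or if a joint passes its speed limit or range.

## Robot

A 6-joint arm with a two-finger parallel gripper is mounted at the origin on a cart in front of the work surface, level with it; the furniture and walls round the work are solid. World frame = base frame: x ahead of the robot, y to its left, z up, the work surface at z = 0. Lengths are in m, angles in rad, forces in N, time in s.
With the tool pointing down it reaches from about 0.375 to 0.975 m from the base axis. Payload 3.8 kg.
Tool frame: the origin (TCP) lies midway between the tips of the shut fingers; the grasp point (between the pads) lies 19 mm behind it; z points along the fingers, y is the line along which they close (so a half turn about z gives the same grasp; the last joint's range is limited). The gripper opens to 85 mm and grips with 20 to 120 N. Pads are 22 mm wide; open, the fingers measure 114 mm over their backs; the gripper's body (76 mm by 85 mm) begins 54 mm behind the grasp point. The pads swing forward as they close: fully open they stand 13 mm farther back than shut.
Start: joints at [1.083, 0.264, 1.604, -0, 1.274, -0.037], TCP at [0.294, 0.608, 0.231] pointing down, gripper open.
Joint ranges: [-2.63, 2.63], [-0.94, 2.18], [0.31, 2.57], [-1.31, 4.45], [0, 2.66], [-2.55, 2.55]. Speed limits (rad/s): [2.57, 2.57, 3.14, 3.14, 3.14, 3.14].

## Interface

Orientations are given as a rotation vector (axis times angle).
In Python, from workcell import status, read_camera, workorder, masks_of gives the robot as it stands.
- The arm moves only by the tool drive_tool, never from a script. Its argument "rows" is a list of rows, each a list of 7 numbers: the turn, a rotation vector about the tool's x, y, z in degrees, then the shift along the tool's x, y, z in m, then the opening, from 0 (shut) to 1 (fully open). In form: [[ax, ay, az, tx, ty, tz, claw], ...]. A call has 1 to 8 rows; each row shifts and turns the commanded pose from where the row before left it, along the tool's axes as they then stand; what a row does not reach is not made up. A row lasts 1/12 s, in which the tool goes at most 41.7 mm and 7.16 degrees, less where a joint would pass 70% of its speed; a pose out of reach is approached as far as the arm can. A call is refused whole if a number of a shift passes 0.0417 or a number of a turn 7.16, either way. A call with a gripper value outside its range is refused whole. The fingers move at their own pace and stop on an object; "force" is the grip in N (left out, the last holds). Time passes only in rows, so rows that do not move let the fingers close. It gives the time, the measured TCP pose, the force, the opening and the grip force at its end, in the units of the state.
- status.read_state(): the state, without advancing time (a new reading comes with each control period).
- read_camera(name): name is "side" or "top" or "wrist"; returns a dict with "color" (400x640x3 uint8, red, green, blue), "intrinsics" (3x3 intrinsics, pixels), "D" ([k1, k2, p1, p2, k3] as OpenCV has them; the pictures are not rectified), "world_from_camera" (4x4, takes a point from camera to world coordinates); the wrist camera has in their place "mount" (4x4, takes a point from camera to tool coordinates, whose origin is the TCP and whose axes are the flange's). Camera axes: x right, y up, looking along -z (the intrinsics and any distortion apply to the point x, -y, -z); pixel columns grow to the right and rows downward; lengths in m; the calibration is good to about 2 mm. A picture is of the moment at which its call begins: read the wrist's pose just before it. There is no depth.
- workorder.finish_job(): hands the job in; it is judged then, once.
Trained networks look in a picture, given as the dict that the camera call returned (one of the last four; its "shot" number tells which), for a name from the list of things; names that differ only in an ending like _2 or _b are one class to them, and where a whole thing is asked for, a point or a joint stands for the part that bears it (a point fixed in the world has none). Each returns a list of dicts, best first, with "score" (0 to 1); they miss things now and then, are a little off and sometimes report something else, mostly with a low value. They report only what shows in the picture. A call takes as long as a camera call.
- masks_of(picture, name): "mask" (400x640 bool, what is visible of it) and "bbox" ([left, top, right, bottom] in pixels, round what is visible of it).
The state is a dict: "time": time; "q": joint angles; "joint_vel": joint speeds; "joint_torque": joint torques, N m; "tool_pos": TCP position; "tcp_rot": TCP orientation; "wrist_force": force on the tool from outside, world axes, zero at the start; "torque": the same for the moment, N m; "width": opening from 0.0 (shut) to 1.0 (fully open); "grip_force": force on a finger pad.
Only numpy, scipy, OpenCV 4.12 (cv2) and the standard library are available. Lean on these libraries where they do the work, as an engineer would, in place of code of your own. Each camera call takes 0.05 s, during which the arm holds its last target. There are 200 camera calls.

## Working session

There is one attempt and no reset: what is moved stays moved. The work goes in short steps, Python scripts to look and compute and a tool call to move; the robot and the scene stay as the last step left them, time stands still between calls to the robot, and variables do not carry over. Pictures are saved under pics/ and viewed, at most 10 in all, crops included, and the job is handed in when it is done.

Besides the shell and the picture viewer there is one more tool, called after "Call:" by a JSON object that holds its "fn" and its "kwargs". drive_tool: Moves the arm, as the interface text tells. Its arguments: {"type":"object","properties":{"rows":{"type":"array"},"force":{"type":"number"}},"required":["rows"]}

```bash
mkdir -p pics; ls; cat > look.py <<'E'
import cv2
from workcell import *
def save(n,f,crop=None):
    p=read_camera(n); im=p["color"][:,:,::-1].copy()
    if crop: l,t,r,b=crop; im=im[t:b,l:r]
    cv2.imwrite("pics/"+f,im); return p
E
python3 - <<'E'
from look import *
import numpy as np
np.set_printoptions(precision=4,suppress=True)
print(status.read_state())
ims=[]
for n in("side","top"):
    p=save(n,n+"0.png")
    print(n,p["intrinsics"],p["D"],p["world_from_camera"])
    for o in("clamp_1","slat","glue_bottle","spool_natural","spool_rust"):
        print(o,[(round(d["score"],2),d["bbox"]) for d in masks_of(p,o)])
print(read_camera("wrist")["mount"])
E
```

```text
pics
{'time': 0.0, 'q': array([ 1.0831,  0.2647,  1.6054,  0.    ,  1.2737, -0.0369]), 'joint_vel': array([ 0.001 , -0.0008,  0.0008, -0.0013,  0.001 ,  0.0004]), 'joint_torque': array([  0.0008, -51.5102, -36.7318,  -0.0003,   0.013 ,  -0.    ]), 'tool_pos': array([0.2937, 0.6069, 0.23  ]), 'tcp_rot': array([-0.7019, -3.0616,  0.0034]), 'wrist_force': array([ 0.7011, -0.4169,  0.3627]), 'torque': array([ 0.0044,  0.0018, -0.0003]), 'grip_force': 0.0, 'width': 0.9990585184514538}
side [[380.4007   0.     311.8842]
 [  0.     380.4007 197.1264]
 [  0.       0.       1.    ]] [-0.0186  0.      0.      0.      0.    ] [[ 0.9029  0.2318 -0.3621  0.2077]
 [-0.4297  0.5122 -0.7436 -0.749 ]
 [ 0.0131  0.827   0.5621  0.7265]
 [ 0.      0.      0.      1.    ]]
clamp_1 [(0.81, [336.9, 205.1, 362.9, 234.9]), (0.63, [327.6, 178.9, 343.3, 205.0]), (0.62, [332.2, 189.6, 353.7, 225.7]), (0.44, [290.2, 257.8, 330.3, 315.4])]
slat [(0.94, [294.0, 256.1, 330.1, 315.1]), (0.53, [321.3, 198.3, 362.6, 252.9])]
glue_bottle [(0.71, [371.3, 268.0, 393.2, 308.1])]
spool_natural [(0.7, [213.0, 157.1, 286.2,
[... 173 characters left out ...]
 0.       1.    ]] [-0.0913  0.      0.      0.      0.    ] [[-0.0278  0.998  -0.0567  0.5427]
 [-0.9996 -0.0276  0.0051  0.0381]
 [ 0.0035  0.0569  0.9984  1.0972]
 [ 0.      0.      0.      1.    ]]
clamp_1 [(0.76, [315.6, 155.6, 329.6, 177.9]), (0.72, [412.8, 182.4, 431.2, 191.2]), (0.6, [342.1, 166.3, 354.6, 186.1]), (0.54, [290.2, 153.3, 299.7, 175.6])]
slat [(0.53, [374.8, 237.4, 434.0, 250.2])]
glue_bottle [(0.62, [414.3, 178.4, 433.2, 194.3])]
spool_natural [(0.53, [346.4, 127.0, 360.0, 139.5])]
spool_rust [(0.62, [331.7, 129.0, 339.7, 143.1])]
[[-0.0005  0.9562  0.2926  0.0748]
 [ 1.      0.0007 -0.0006 -0.0009]
 [-0.0008  0.2926 -0.9562 -0.1424]
 [ 0.      0.      0.      1.    ]]
```

View pics/side0.png

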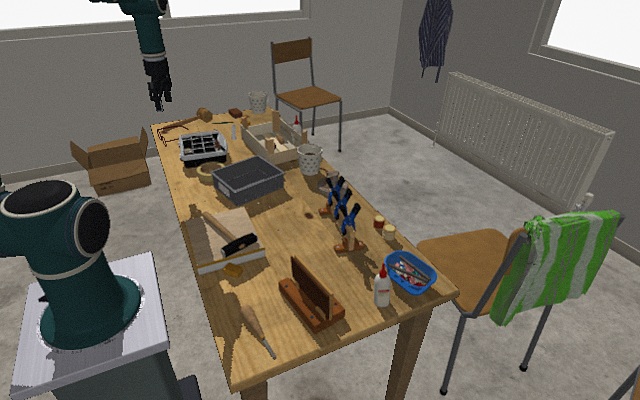

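View pics/top0.png

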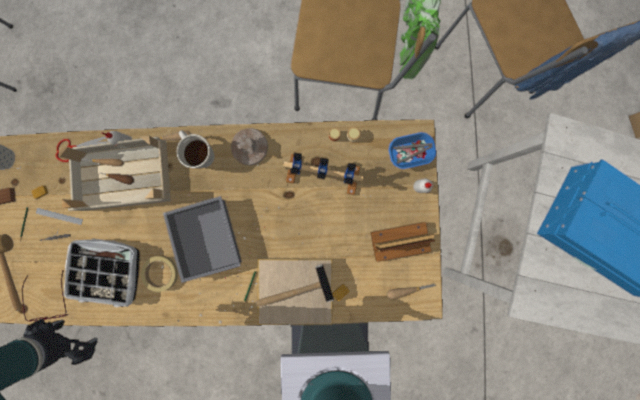

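```bash
cat >> look.py <<'E'
import numpy as np
from scipy.spatial.transform import Rotation as R
np.set_printoptions(precision=4,suppress=True)
def T(s):
    M=np.eye(4);M[:3,:3]=R.from_rotvec(s["tcp_rot"]).as_matrix();M[:3,3]=s["tool_pos"];return M
def campose(p,s=None):
    return p["world_from_camera"] if "world_from_camera" in p else T(s)@p["mount"]
def ray(p,W,uv):
    u=cv2.undistortPoints(np.array([[uv]],float),p["intrinsics"],np.array(p["D"]))[0,0]
    d=W[:3,:3]@np.array([u[0],-u[1],-1]);return W[:3,3],d/np.linalg.norm(d)
def onz(p,W,uv,z):
    o,d=ray(p,W,uv);return o+d*(z-o[2])/d[2]
def meet(rays):
    A=sum(np.eye(3)-np.outer(d,d) for o,d in rays);b=sum((np.eye(3)-np.outer(d,d))@o for o,d in rays)
    x=np.linalg.solve(A,b);return x,[np.linalg.norm((np.eye(3)-np.outer(d,d))@(x-o)) for o,d in rays]
def proj(p,W,X):
    c=np.linalg.inv(W)@np.append(X,1)
    return cv2.projectPoints(np.array([[c[0],-c[1],-c[2]]]),np.zeros(3),np.zeros(3),p["intrinsics"],np.array(p["D"]))[0].ravel()
def Rdown(yaw): # tool z down, tool y (closing) along world direction yaw
    y=np.array([np.cos(yaw),np.sin(yaw),0]);z=np.array([0,0,-1.]);return np.stack([np.cross(y,z),y,z],1)
def go(pos,Rm,s=None):
    "shift in present tool axes, then turn, to get to target"
    s=s or status.read_state();M=T(s);print("shift",(M[:3,:3].T@(np.array(pos)-M[:3,3])).round(4),"turn deg",np.degrees(R.from_matrix(M[:3,:3].T@Rm).as_rotvec()).round(2),"t",round(s["time"],2))
E
python3 - <<'E'
from look import *
p=read_camera("top");W=campose(p)
for n,uv,z in [("c",(295,165),.13),("c",(322,167),.13),("c",(349,175),.13),("bin c",(203,238),.03),("bin corners",(165,211),.06),("",(220,199),.06),("",(241,262),.06),("",(187,279),.06),("slat l",(376,246),.1),("slat r",(434,237),.1),("bottle",(424,186),.06),("sp",(335,135),.03),("sp",(353,134),.03),("mug",(193,150),.08),("can",(250,147),.08)]: print(n,onz(p,W,uv,z))
s=status.read_state();print(T(s))
E
```

```text
c [0.6879 0.0943 0.13  ]
c [0.6807 0.0245 0.13  ]
c [ 0.658  -0.0447  0.13  ]
bin c [0.5017 0.3676 0.03  ]
bin corners [0.5803 0.4657 0.06  ]
 [0.6096 0.309  0.06  ]
 [0.4345 0.2536 0.06  ]
 [0.3905 0.4057 0.06  ]
slat l [ 0.4711 -0.1128  0.1   ]
slat r [ 0.4898 -0.2692  0.1   ]
bottle [ 0.6302 -0.2593  0.06  ]
sp [ 0.7868 -0.0169  0.03  ]
sp [ 0.7884 -0.0688  0.03  ]
mug [0.7458 0.378  0.08  ]
can [0.7488 0.2195 0.08  ]
[[-0.9001  0.4357  0.      0.2941]
 [ 0.4357  0.9001  0.0001  0.6076]
 [ 0.      0.0001 -1.      0.2313]
 [ 0.      0.      0.      1.    ]]
```

Call:
{"fn": "drive_tool", "kwargs": {"rows": [[0, 0, 0, -0.0318, -0.019, -0.004, 1], [0, 0, 0, -0.0318, -0.019, -0.004, 1], [0, 0, 0, -0.0318, -0.019, -0.004, 1], [0, 0, 0, -0.0318, -0.019, -0.004, 1], [0, 0, 0, -0.0318, -0.019, -0.004, 1], [0, 0, 0, -0.0318, -0.019, -0.004, 1], [0, 0, 0, -0.0318, -0.019, -0.004, 1], [0, 0, 0, -0.0318, -0.019, -0.004, 1]]}}

```text
time: 1.37
tool_pos: [0.4576, 0.3583, 0.2638]
tcp_rot: [0.702, 3.062, 0.001]
wrist_force: [0.1, 1.1, 1.2]
width: 1.0
grip_force: 0.0
```

Call:
{"fn": "drive_tool", "kwargs": {"rows": [[0, 0, 0, -0.0318, -0.019, -0.004, 1], [0, 0, 0, -0.0318, -0.019, -0.004, 1], [0, 0, 0, -0.0318, -0.019, -0.004, 1], [0, 0, 0, -0.0318, -0.019, -0.004, 1], [0, 0, 0, -0.0318, -0.019, -0.004, 1], [0, 0, 0, -0.0318, -0.019, -0.004, 1], [0, 0, 0, -0.0318, -0.019, -0.004, 1], [0, 0, 0, -0.0318, -0.019, -0.004, 1]]}}

```text
time: 2.03
tool_pos: [0.6204, 0.1105, 0.2958]
tcp_rot: [0.702, 3.062, 0.0]
wrist_force: [-0.4, -0.2, 0.0]
width: 0.999
grip_force: 0.0
```

Call:
{"fn": "drive_tool", "kwargs": {"rows": [[0, 0, 0, -0.0318, -0.019, -0.004, 1], [0, 0, 0, -0.0318, -0.019, -0.004, 1], [0, 0, 6.9, 0, 0, 0, 1], [0, 0, 6.9, 0, 0, 0, 1], [0, 0, 6.9, 0, 0, 0, 1], [0, 0, 6.9, 0, 0, 0, 1], [0, 0, 6.9, 0, 0, 0, 1], [0, 0, 6.9, 0, 0, 0, 1]]}}

```text
time: 2.7
tool_pos: [0.6603, 0.0502, 0.3033]
tcp_rot: [-1.747, -2.611, -0.0]
wrist_force: [1.2, 1.3, 0.3]
width: 0.997
grip_force: 0.0
```

Call:
{"fn": "drive_tool", "kwargs": {"rows": [[0, 0, 6.9, 0, 0, 0, 1], [0, 0, 6.9, 0, 0, 0, 1], [0, 0, 6.9, 0, 0, 0, 1], [0, 0, 6.9, 0, 0, 0, 1], [0, 0, 6.9, 0, 0, 0, 1], [0, 0, 0, 0, 0, 0, 1], [0, 0, 0, 0, 0, 0, 1]]}}

```text
time: 3.28
tool_pos: [0.6603, 0.0503, 0.3033]
tcp_rot: [2.433, 1.987, 0.0]
wrist_force: [0.4, 0.5, -0.1]
width: 1.003
grip_force: 0.0
```

```bash
python3 - <<'E'
from look import *
import pickle
s=status.read_state();p=save("wrist","w1.png");print(T(s),s["q"],s["time"],p["intrinsics"],p["D"])
for o in("clamp_1","slat","glue_bottle"):print(o,[(round(d["score"],2),d["bbox"]) for d in masks_of(p,o)])
pickle.dump((p,s),open("w1.pkl","wb"))
E
```

```text
[[ 0.2     0.9798  0.0001  0.6603]
 [ 0.9798 -0.2    -0.      0.0503]
 [-0.      0.0001 -1.      0.3033]
 [ 0.      0.      0.      1.    ]] [ 0.0385  0.2061  1.5433 -0.      1.3922  0.2398] 3.2833 [[335.0078   0.     308.0686]
 [  0.     335.0078 199.9192]
 [  0.       0.       1.    ]] [-0.0504  0.      0.      0.      0.    ]
clamp_1 [(0.95, [301.8, 170.3, 360.4, 213.9]), (0.84, [302.2, 111.9, 364.8, 142.1]), (0.56, [302.3, 227.8, 354.6, 281.7])]
slat [(0.37, [301.0, 114.5, 365.9, 141.5])]
glue_bottle [(0.94, [319.3, 336.7, 346.5, 363.1])]
```

View pics/w1.png

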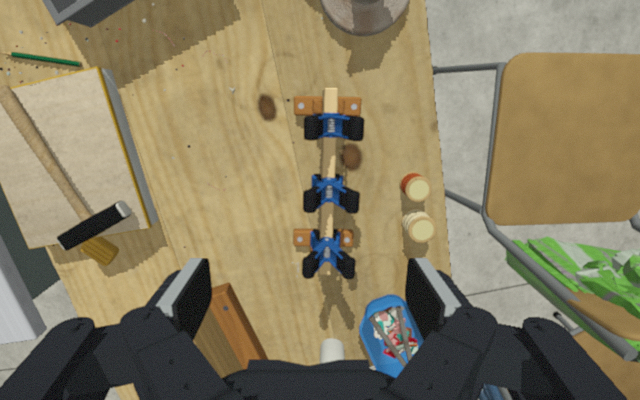

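Call:
{"fn": "drive_tool", "kwargs": {"rows": [[0, 0, 0, -0.035, -0.02, 0, 1], [0, 0, 0, -0.035, -0.02, 0, 1], [0, 0, 0, 0, 0, 0, 1], [0, 0, 0, 0, 0, 0, 1]]}}

```text
time: 3.82
tool_pos: [0.606, -0.0112, 0.3035]
tcp_rot: [2.438, 1.981, 0.0]
wrist_force: [0.4, 0.5, -0.9]
width: 0.999
grip_force: 0.0
```

```bash
cat > w.py <<'E'
from look import *
import pickle,sys
n=sys.argv[1]
s=status.read_state();p=save("wrist",n+".png");print(s["tool_pos"],s["time"])
for o in sys.argv[2:]:print(o,[(round(d["score"],2),d["bbox"]) for d in masks_of(p,o)])
pickle.dump((p,s),open(n+".pkl","wb"))
E
python3 w.py w2 clamp_1 slat glue_bottle
```

```text
[ 0.606  -0.0112  0.3035] 3.8167
clamp_1 [(0.91, [343.8, 110.8, 407.2, 141.8]), (0.77, [348.9, 34.0, 416.6, 67.5]), (0.75, [340.7, 177.2, 397.8, 215.4])]
slat [(0.56, [212.3, 259.7, 247.8, 358.9])]
glue_bottle [(0.95, [347.6, 296.8, 378.8, 360.2])]
```

Call:
{"fn": "drive_tool", "kwargs": {"rows": [[0, 0, 0, -0.035, -0.015, 0, 1], [0, 0, 0, -0.035, -0.015, 0, 1], [0, 0, 0, -0.035, -0.015, 0, 1], [0, 0, 0, -0.035, -0.015, 0, 1], [0, 0, 0, 0, 0, 0, 1], [0, 0, 0, 0, 0, 0, 1]]}}

```text
time: 4.52
tool_pos: [0.5197, -0.1358, 0.3036]
tcp_rot: [2.439, 1.98, 0.001]
wrist_force: [-0.2, 0.2, 0.0]
width: 0.998
grip_force: 0.0
```

```bash
python3 w.py w3 clamp_1 slat glue_bottle
```

```text
[ 0.5197 -0.1358  0.3036] 4.5167
clamp_1 [(0.87, [398.7, 38.1, 477.1, 70.8])]
slat [(0.7, [248.0, 159.4, 301.6, 285.2])]
glue_bottle [(0.58, [392.7, 211.1, 434.9, 265.5])]
```

Call:
{"fn": "drive_tool", "kwargs": {"rows": [[0, 0, 0, -0.03, -0.025, 0, 1], [0, 0, 0, -0.03, -0.025, 0, 1], [0, 0, 0, -0.02, -0.015, 0, 1], [0, 0, 0, 0, 0, 0, 1], [0, 0, 0, 0, 0, 0, 1]]}}

```text
time: 5.13
tool_pos: [0.4401, -0.1998, 0.3035]
tcp_rot: [2.437, 1.982, 0.001]
wrist_force: [0.0, 1.6, -0.9]
width: 0.999
grip_force: 0.0
```

```bash
python3 w.py w4 clamp_1 slat glue_bottle; python3 - <<'E'
import cv2,numpy as np
a=[cv2.imread(f"pics/{n}.png") for n in("w1","w2","w3","w4")]
x=[cv2.resize(a[0][90:290,270:400],None,fx=3,fy=3), cv2.resize(a[1][10:210,300:430],None,fx=3,fy=3)]
cv2.imwrite("pics/m12.png",np.hstack(x))
cv2.imwrite("pics/m34.png",cv2.resize(np.vstack([a[2][:300,100:500],a[3][:300,100:500]]),None,fx=1,fy=1))
E
```

```text
[ 0.4401 -0.1998  0.3035] 5.1333
clamp_1 []
slat [(0.59, [310.9, 92.5, 358.0, 221.6])]
glue_bottle [(0.73, [441.6, 159.3, 501.7, 201.8])]
```

View pics/m12.png

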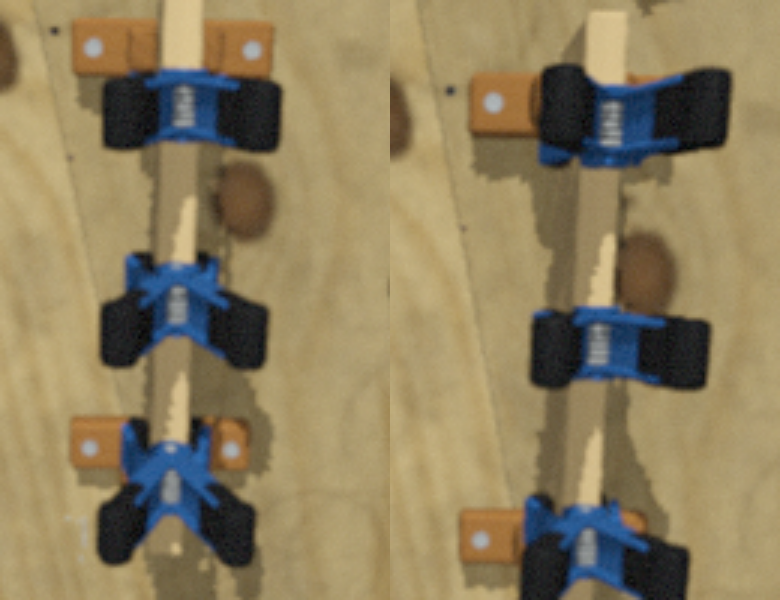

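View pics/m34.png

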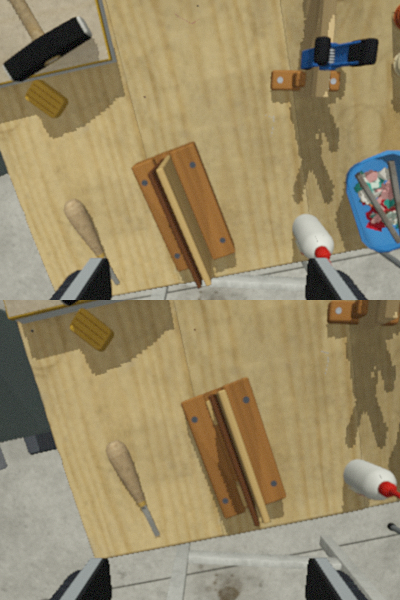

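```bash
python3 - <<'E'
from look import *
import pickle
V={n:pickle.load(open(n+".pkl","rb")) for n in("w1","w2","w3","w4")}
def m(**k):return meet([ray(V[n][0],campose(*V[n]),uv) for n,uv in k.items()])
P={}
for n,a,b in[("A L",(314,127.7),(358.3,46)),("A R",(353,127.7),(402.3,44.3)),("A spr",(331,125),(373.3,51)),
 ("B L",(311.7,200),(355,126)),("B R",(350,200),(397.3,127.3)),("B spr",(329,191),(369.3,125)),
 ("C L",(311,267.3),(353,203)),("C R",(346,266.7),(390.7,203)),("C spr",(327,252.3),(365.7,192.7))]:
    x,e=m(w1=a,w2=b);P[n]=x;print(n,x,np.round(e,4))
for c in"ABC":
    d=P[c+" R"]-P[c+" L"];print(c,(P[c+" R"]+P[c+" L"])/2,np.linalg.norm(d),np.degrees(np.arctan2(d[1],d[0])))
d=P["A spr"]-P["C spr"];print("rack yaw",np.degrees(np.arctan2(-d[0],d[1])),np.linalg.norm(d))
a=[cv2.imread(f"pics/{n}.png") for n in("w3","w4")]
cv2.imwrite("pics/m34z.png",np.hstack([cv2.resize(a[0][140:300,235:325],None,fx=3.7,fy=3.7,interpolation=2),cv2.resize(a[1][75:235,290:380],None,fx=3.7,fy=3.7,interpolation=2)]))
E
```

```text
A L [0.6744 0.0956 0.124 ] [0.0006 0.0006]
A R [0.71   0.0889 0.1337] [0.0001 0.0001]
A spr [0.6926 0.0919 0.0938] [0. 0.]
B L [0.6587 0.0276 0.1296] [0.0004 0.0004]
B R [0.6965 0.0191 0.1291] [0.0007 0.0007]
B spr [0.6778 0.0219 0.0906] [0.0001 0.0001]
C L [ 0.6438 -0.0455  0.1293] [0.0003 0.0003]
C R [ 0.6804 -0.0533  0.1282] [0.0008 0.0008]
C spr [ 0.6621 -0.0487  0.0942] [0.0001 0.0001]
A [0.6922 0.0923 0.1289] 0.037469548929499275 -10.72186017135854
B [0.6776 0.0234 0.1294] 0.038787235918204176 -12.649317198464495
C [ 0.6621 -0.0494  0.1288] 0.037457420222719896 -11.963612469146122
rack yaw -12.237861991708039 0.14387986267584624
```

View pics/m34z.png

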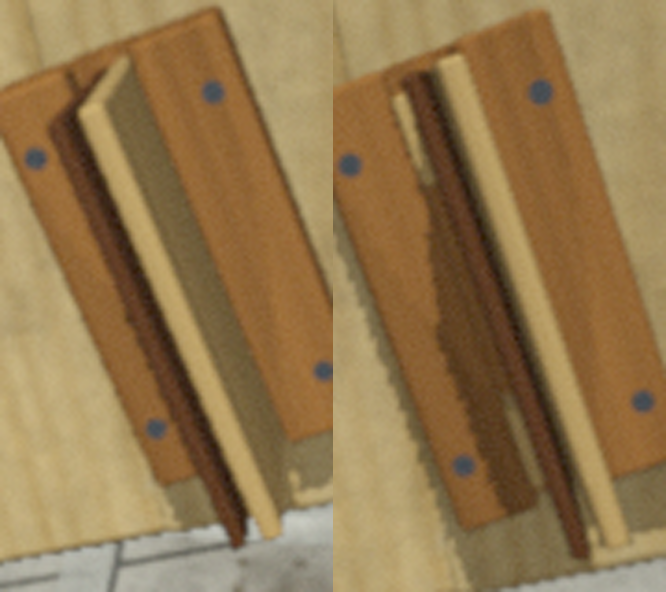

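```bash
python3 - <<'E'
from look import *
import pickle
V={n:pickle.load(open(n+".pkl","rb")) for n in("w3","w4")}
def m(a,b):return meet([ray(V[n][0],campose(*V[n]),uv) for n,uv in zip(("w3","w4"),(a,b))])
P={}
for n,a,b in[("pf",(260.1,169.5),(322.2,90.4)),("pn",(308.2,284.6),(366.8,222.3)),("df",(252,174),(313,95.3)),("dn",(299,287.3),(356.2,225.5))]:
    P[n],e=m(a,b);print(n,P[n],np.round(e,4))
d=P["pf"]-P["pn"];L=np.linalg.norm(d);yaw=np.arctan2(-d[0],d[1]);print("len",L,"yaw",np.degrees(yaw))
x=np.array([np.cos(yaw),np.sin(yaw),0]);c=(P["pf"]+P["pn"])/2
print("joint from pale",c-.003*x); print("dark mid rel", ((P["df"]+P["dn"])/2-c)@x)
# also on z=0.1 plane
for n,uvs in (("w3",((260.1,169.5),(308.2,284.6))),("w4",((322.2,90.4),(366.8,222.3)))):
    q=[onz(V[n][0],campose(*V[n]),u,.1) for u in uvs];d=q[0]-q[1];print(n,(q[0]+q[1])/2,np.linalg.norm(d),np.degrees(np.arctan2(-d[0],d[1])))
E
```

```text
pf [ 0.4705 -0.1233  0.1003] [0.0003 0.0003]
pn [ 0.4918 -0.2699  0.0982] [0.0003 0.0003]
df [ 0.4607 -0.1262  0.1001] [0.0005 0.0005]
dn [ 0.4799 -0.2723  0.096 ] [0. 0.]
len 0.1480931320007195 yaw 8.27151402597704
joint from pale [ 0.4781 -0.197   0.0993]
dark mid rel -0.011054787462823002
w3 [ 0.4812 -0.1961  0.1   ] 0.14642482039033716 8.340144388798945
w4 [ 0.481  -0.1962  0.1   ] 0.14784695927331973 8.348281293444982
```

```bash
python3 - <<'E'
from look import *
go([.6621,-.0494,.17],Rdown(np.radians(-12.1)))
E
```

```text
shift [0.1912 0.1865 0.1333] turn deg [ 0.   -0.02  0.48] t 5.33
```

Call:
{"fn": "drive_tool", "kwargs": {"rows": [[0, 0, 0.5, 0.0239, 0.0233, 0.0167, 1], [0, 0, 0, 0.0239, 0.0233, 0.0167, 1], [0, 0, 0, 0.0239, 0.0233, 0.0167, 1], [0, 0, 0, 0.0239, 0.0233, 0.0167, 1], [0, 0, 0, 0.0239, 0.0233, 0.0167, 1], [0, 0, 0, 0.0239, 0.0233, 0.0167, 1], [0, 0, 0, 0.0239, 0.0233, 0.0167, 1], [0, 0, 0, 0.0239, 0.0233, 0.0167, 1]], "force": 20}}

```text
time: 6.0
tool_pos: [0.6641, -0.0498, 0.1682]
tcp_rot: [-2.443, -1.974, 0.0]
wrist_force: [0.7, -1.0, 0.1]
width: 1.001
grip_force: 0.0
```

Call:
{"fn": "drive_tool", "kwargs": {"rows": [[0, 0, 0, 0, 0, 0, 1], [0, 0, 0, 0, 0, 0, 1]]}}

```text
time: 6.17
tool_pos: [0.6624, -0.0499, 0.1665]
tcp_rot: [-2.439, -1.975, 0.005]
wrist_force: [0.1, -0.5, 0.2]
width: 1.0
grip_force: 0.0
```

```bash
python3 - <<'E'
from look import *
go([.6621,-.0494,.107],Rdown(np.radians(-12.1)))
p=save("wrist","g1.png",(180,100,480,400))
E
```

```text
shift [ 0.0004 -0.0001  0.0595] turn deg [-0.29  0.02  0.09] t 6.17
```

View pics/g1.png

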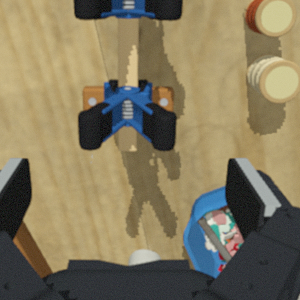

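Call:
{"fn": "drive_tool", "kwargs": {"rows": [[0, 0, 0, 0, 0, 0.02, 1], [0, 0, 0, 0, 0, 0.02, 1], [0, 0, 0, 0, 0, 0.0195, 1], [0, 0, 0, 0, 0, 0, 0.8], [0, 0, 0, 0, 0, 0, 0.7], [0, 0, 0, 0, 0, 0, 0.66], [0, 0, 0, 0, 0, 0, 0.63], [0, 0, 0, 0, 0, 0, 0.63]], "force": 20}}

```text
time: 6.88
tool_pos: [0.663, -0.0528, 0.1129]
tcp_rot: [2.444, 1.971, 0.002]
wrist_force: [-3.9, -0.4, 6.4]
width: 0.635
grip_force: 10.9
```

Call:
{"fn": "drive_tool", "kwargs": {"rows": [[0, 0, 0, 0, 0, 0, 0.59], [0, 0, 0, 0, 0, 0, 0.59], [0, 0, 0, 0, 0, 0, 0.59]]}}

```text
time: 7.13
tool_pos: [0.6638, -0.0528, 0.1142]
tcp_rot: [2.443, 1.97, 0.004]
wrist_force: [-4.9, 0.3, 11.0]
width: 0.595
grip_force: 13.3
```

Call:
{"fn": "drive_tool", "kwargs": {"rows": [[0, 0, 0, 0, 0, 0, 0.55], [0, 0, 0, 0, 0, 0, 0.55], [0, 0, 0, 0, 0, 0, 0.55]]}}

```text
time: 7.38
tool_pos: [0.6647, -0.053, 0.1154]
tcp_rot: [2.442, 1.969, 0.006]
wrist_force: [-4.7, -0.5, 14.2]
width: 0.554
grip_force: 14.7
```

Call:
{"fn": "drive_tool", "kwargs": {"rows": [[0, 0, 0, 0, 0, 0, 0.58], [0, 0, 0, 0, 0, 0, 0.61], [0, 0, 0, 0, 0, 0, 0.64], [0, 0, 0, 0, 0, 0, 0.67], [0, 0, 0, 0, 0, 0, 0.8], [0, 0, 0, 0, 0, 0, 1], [0, 0, 0, 0, 0, 0, 1], [0, 0, 0, 0, 0, 0, 1]]}}

```text
time: 8.05
tool_pos: [0.6622, -0.0524, 0.1097]
tcp_rot: [-2.445, -1.972, 0.001]
wrist_force: [0.9, -0.1, -0.3]
width: 1.001
grip_force: 0.0
```

```bash
python3 - <<'E'
from look import *
s=status.read_state();print(s["tool_pos"],s["wrist_force"],s["width"]);print(T(s)[:3,:3])
go([.6776,.0234,.107],Rdown(np.radians(-12.1)),s)
E
```

```text
[ 0.6622 -0.0524  0.1097] [ 0.8747 -0.1386 -0.3133] 1.0012720537155555
[[ 0.2118  0.9773 -0.0005]
 [ 0.9773 -0.2118  0.    ]
 [-0.0001 -0.0005 -1.    ]]
shift [ 0.0774 -0.001   0.0027] turn deg [-0.03  0.   -0.13] t 8.05
```

Call:
{"fn": "drive_tool", "kwargs": {"rows": [[0, 0, 0, 0.0194, -0.0003, 0, 1], [0, 0, 0, 0.0194, -0.0003, 0, 1], [0, 0, 0, 0.0194, -0.0002, 0, 1], [0, 0, 0, 0.0192, -0.0002, 0, 1], [0, 0, 0, 0, 0, 0, 1], [0, 0, 0, 0, 0, 0, 1], [0, 0, 0, 0, 0, 0, 1]]}}

```text
time: 8.63
tool_pos: [0.6775, 0.0231, 0.1099]
tcp_rot: [2.445, 1.973, -0.001]
wrist_force: [-0.0, -0.6, -0.1]
width: 0.997
grip_force: 0.0
```

Call:
{"fn": "drive_tool", "kwargs": {"rows": [[0, 0, 0, 0, 0, 0, 0.8], [0, 0, 0, 0, 0, 0, 0.7], [0, 0, 0, 0, 0, 0, 0.66], [0, 0, 0, 0, 0, 0, 0.63], [0, 0, 0, 0, 0, 0, 0.6], [0, 0, 0, 0, 0, 0, 0.58], [0, 0, 0, 0, 0, 0, 0.55], [0, 0, 0, 0, 0, 0, 0.55]]}}

```text
time: 9.3
tool_pos: [0.679, 0.023, 0.1123]
tcp_rot: [2.444, 1.97, 0.004]
wrist_force: [-0.6, -0.1, 6.8]
width: 0.549
grip_force: 5.5
```

Call:
{"fn": "drive_tool", "kwargs": {"rows": [[0, 0, 0, 0, 0, 0, 0.55], [0, 0, 0, 0, 0, 0, 0.55]]}}

```text
time: 9.47
tool_pos: [0.679, 0.023, 0.1123]
tcp_rot: [2.444, 1.97, 0.004]
wrist_force: [-0.4, 0.2, 6.4]
width: 0.551
grip_force: 5.5
```

Call:
{"fn": "drive_tool", "kwargs": {"rows": [[0, 0, 0, 0, 0, 0, 0.5], [0, 0, 0, 0, 0, 0, 0.46], [0, 0, 0, 0, 0, 0, 0.46], [0, 0, 0, 0, 0, 0, 0.46], [0, 0, 0, 0, 0, -0.01, 0.46], [0, 0, 0, 0, 0, -0.02, 0.46], [0, 0, 0, 0, 0, -0.025, 0.46], [0, 0, 0, 0, 0, -0.03, 0.46]]}}

```text
time: 10.13
tool_pos: [0.6757, 0.0232, 0.1936]
tcp_rot: [-2.443, -1.97, 0.006]
wrist_force: [1.1, 0.4, -1.0]
width: 0.464
grip_force: 4.5
```

Call:
{"fn": "drive_tool", "kwargs": {"rows": [[0, 0, 0, 0, 0, -0.03, 0.46], [0, 0, 0, 0, 0, -0.02, 0.46], [0, 0, 0, 0, 0, 0, 0.46], [0, 0, 0, 0, 0, 0, 0.46]]}}

```text
time: 10.47
tool_pos: [0.6785, 0.0233, 0.2471]
tcp_rot: [2.444, 1.971, 0.004]
wrist_force: [-0.3, 0.1, -0.7]
width: 0.463
grip_force: 4.5
```

```bash
python3 - <<'E'
from look import *
s=status.read_state();print(s["tool_pos"],s["wrist_force"],s["width"],s["grip_force"])
go([.547,.3716,.2],Rdown(np.radians(17)),s)
p=save("wrist","g2.png",(180,100,480,400));print([(round(d["score"],2),d["bbox"]) for d in masks_of(p,"clamp_1")])
E
```

```text
[0.6785 0.0233 0.2471] [-0.3255  0.0602 -0.7343] 0.4633531327005244 4.514461532235146
shift [ 0.3125 -0.2025  0.0467] turn deg [  0.19   0.01 -29.24] t 10.47
[(0.75, [267.7, 88.6, 344.6, 118.2]), (0.62, [257.3, 200.2, 357.1, 315.5])]
```

View pics/g2.png

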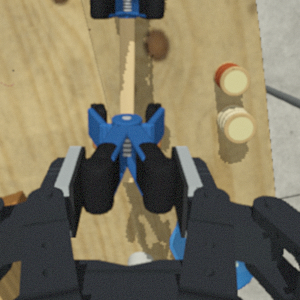

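Call:
{"fn": "drive_tool", "kwargs": {"rows": [[0, 0, 0, 0.0313, -0.0203, 0, 0.46], [0, 0, 0, 0.0313, -0.0203, 0, 0.46], [0, 0, 0, 0.0313, -0.0203, 0, 0.46], [0, 0, 0, 0.0313, -0.0203, 0, 0.46], [0, 0, 0, 0.0313, -0.0203, 0, 0.46], [0, 0, 0, 0.0313, -0.0203, 0, 0.46], [0, 0, 0, 0.0313, -0.0203, 0, 0.46], [0, 0, 0, 0.0313, -0.0203, 0, 0.46]]}}

```text
time: 11.23
tool_pos: [0.5698, 0.3034, 0.2421]
tcp_rot: [-2.445, -1.971, 0.007]
wrist_force: [0.2, 0.3, -1.6]
width: 0.467
grip_force: 4.5
```

Call:
{"fn": "drive_tool", "kwargs": {"rows": [[0, 0, 0, 0.0313, -0.0203, 0, 0.46], [0, 0, 0, 0.0308, -0.0198, 0, 0.46], [0, 0, -5.8, 0, 0, 0, 0.46], [0, 0, -5.8, 0, 0, 0, 0.46], [0, 0, -5.8, 0, 0, 0, 0.46], [0, 0, -5.8, 0, 0, 0, 0.46], [0, 0, -5.8, 0, 0, 0, 0.46], [0, 0, 0, 0, 0, 0, 0.46]]}}

```text
time: 11.9
tool_pos: [0.5447, 0.371, 0.242]
tcp_rot: [-1.869, -2.523, 0.007]
wrist_force: [-0.1, -0.6, -1.0]
width: 0.461
grip_force: 4.4
```

```bash
python3 - <<'E'
from look import *
s=status.read_state();print(s["tool_pos"],s["wrist_force"],s["width"],s["grip_force"])
go([.547,.3716,.093],Rdown(np.radians(17)),s)
p=save("wrist","g3.png")
E
```

```text
[0.5447 0.371  0.242 ] [-0.1    -0.5929 -1.0413] 0.46120620271467305 4.419412314891815
shift [0.0001 0.0031 0.149 ] turn deg [-0.28  0.08 -0.07] t 11.9
```

View pics/g3.png

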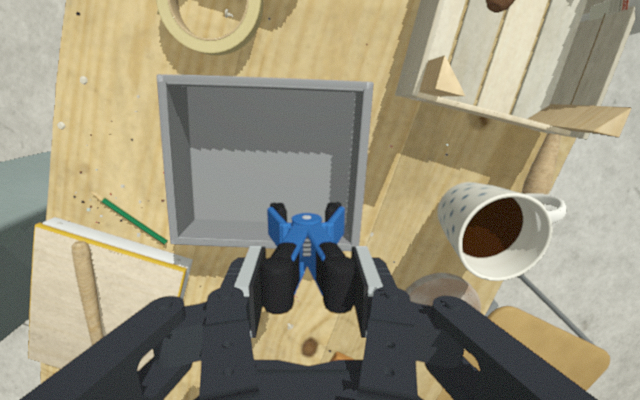

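```bash
python3 - <<'E'
from look import *
s=status.read_state();p=read_camera("wrist");W=campose(p,s)
q=[onz(p,W,u,.063) for u in((160,77),(372,82),(360,246),(172,243))];print(np.array(q))
c=np.mean(q,0);d=(q[1]-q[0])+(q[2]-q[3]);a=np.arctan2(d[1],d[0]);print(c,np.degrees(a),[np.linalg.norm(q[i]-q[i-1]) for i in range(4)])
ex=np.array([np.cos(a),np.sin(a)]);ey=np.array([-ex[1],ex[0]]);r=s["tool_pos"][:2]-c[:2];print("tool in bin",r@ex,r@ey)
E
```

```text
[[0.3865 0.4214 0.063 ]
 [0.5742 0.4719 0.063 ]
 [0.6173 0.3144 0.063 ]
 [0.4263 0.2603 0.063 ]]
[0.5011 0.367  0.063 ] 15.45605387962767 [np.float64(0.16592686103093465), np.float64(0.19442297856386404), np.float64(0.16325826904195584), np.float64(0.19846922218141577)]
tool in bin 0.043246726153049274 -0.007755217042166477
```

Call:
{"fn": "drive_tool", "kwargs": {"rows": [[0, 0, 0, 0.008, 0, 0.03, 0.46], [0, 0, 0, 0, 0, 0.03, 0.46], [0, 0, 0, 0, 0, 0.03, 0.46], [0, 0, 0, 0, 0, 0.03, 0.46], [0, 0, 0, 0, 0, 0.025, 0.46], [0, 0, 0, 0, 0, 0.003, 0.46], [0, 0, 0, 0, 0, 0, 0.46], [0, 0, 0, 0, 0, 0, 0.6]]}}

```text
time: 12.67
tool_pos: [0.5442, 0.3796, 0.0979]
tcp_rot: [1.875, 2.52, 0.001]
wrist_force: [0.4, -0.5, 0.3]
width: 0.583
grip_force: 2.7
```

Call:
{"fn": "drive_tool", "kwargs": {"rows": [[0, 0, 0, 0, 0, 0, 0.7], [0, 0, 0, 0, 0, 0, 0.8], [0, 0, 0, 0, 0, 0, 0.9], [0, 0, 0, 0, 0, 0, 1], [0, 0, 0, 0, 0, 0, 1], [0, 0, 0, 0, 0, 0, 1], [0, 0, 0, 0, 0, -0.03, 1], [0, 0, 0, 0, 0, -0.04, 1]]}}

```text
time: 13.33
tool_pos: [0.5403, 0.3772, 0.1624]
tcp_rot: [-1.872, -2.518, 0.016]
wrist_force: [0.1, 0.1, -0.5]
width: 1.004
grip_force: 0.0
```

Call:
{"fn": "drive_tool", "kwargs": {"rows": [[0, 0, 0, 0, 0, -0.04, 1], [0, 0, 5.8, 0, 0, 0, 1], [0, 0, 5.8, 0, 0, 0, 1], [0, 0, 5.8, 0, 0, 0, 1], [0, 0, 5.8, 0, 0, 0, 1], [0, 0, 5.8, 0, 0, 0, 1], [0, 0, 0, 0, 0, 0, 1]]}}

```text
time: 13.92
tool_pos: [0.5436, 0.3793, 0.2073]
tcp_rot: [2.448, 1.969, 0.0]
wrist_force: [0.3, 0.3, -0.4]
width: 1.003
grip_force: 0.0
```

```bash
python3 - <<'E'
from look import *
s=status.read_state();print(s["tool_pos"],s["wrist_force"],s["width"],s["grip_force"])
go([.6922,.0923,.107],Rdown(np.radians(-12.1)),s)
p=save("top","t2.png")
print([(round(d["score"],2),d["bbox"]) for d in masks_of(p,"clamp_1")])
E
```

```text
[0.5436 0.3793 0.2073] [ 0.3309  0.2985 -0.3899] 1.003342458701178 0.0
shift [-0.2485  0.2066  0.1003] turn deg [ 0.   -0.   -0.27] t 13.92
[(0.79, [183.9, 209.0, 203.3, 236.2]), (0.63, [342.1, 167.5, 356.3, 185.5])]
```

Call:
{"fn": "drive_tool", "kwargs": {"rows": [[0, 0, 0, -0.0311, 0.0258, 0, 1], [0, 0, 0, -0.0311, 0.0258, 0, 1], [0, 0, 0, -0.0311, 0.0258, 0, 1], [0, 0, 0, -0.0311, 0.0258, 0, 1], [0, 0, 0, -0.0311, 0.0258, 0, 1], [0, 0, 0, -0.0311, 0.0258, 0, 1], [0, 0, 0, -0.0311, 0.0258, 0, 1], [0, 0, 0, -0.0308, 0.0258, 0, 1]]}}

```text
time: 14.68
tool_pos: [0.6934, 0.0908, 0.2073]
tcp_rot: [2.443, 1.975, 0.0]
wrist_force: [1.0, 0.5, -0.0]
width: 0.999
grip_force: 0.0
```

Call:
{"fn": "drive_tool", "kwargs": {"rows": [[0, 0, 0, 0, 0, 0.01, 1], [0, 0, 0, 0, 0, 0, 1], [0, 0, 0, 0, 0, 0, 1]]}}

```text
time: 14.93
tool_pos: [0.6919, 0.0926, 0.196]
tcp_rot: [-2.444, -1.971, 0.003]
wrist_force: [-0.7, 0.3, -0.0]
width: 0.999
grip_force: 0.0
```

```bash
python3 - <<'E'
from look import *
go([.6922,.0923,.109],Rdown(np.radians(-12.1)))
E
```

```text
shift [-0.0002  0.0005  0.087 ] turn deg [-0.15  0.01 -0.11] t 14.93
```

Call:
{"fn": "drive_tool", "kwargs": {"rows": [[0, 0, 0, 0, 0.0005, 0.03, 1], [0, 0, 0, 0, 0, 0.03, 1], [0, 0, 0, 0, 0, 0.02, 1], [0, 0, 0, 0, 0, 0.007, 1], [0, 0, 0, 0, 0, 0, 1], [0, 0, 0, 0, 0, 0, 0.8], [0, 0, 0, 0, 0, 0, 0.7], [0, 0, 0, 0, 0, 0, 0.66]]}}

```text
time: 15.6
tool_pos: [0.6947, 0.0933, 0.1129]
tcp_rot: [2.443, 1.972, 0.005]
wrist_force: [0.0, 0.6, 1.1]
width: 0.663
grip_force: 0.5
```

Call:
{"fn": "drive_tool", "kwargs": {"rows": [[0, 0, 0, 0, 0, 0, 0.63], [0, 0, 0, 0, 0, 0, 0.6], [0, 0, 0, 0, 0, 0, 0.58], [0, 0, 0, 0, 0, 0, 0.55], [0, 0, 0, 0, 0, 0, 0.55], [0, 0, 0, 0, 0, 0, 0.55]]}}

```text
time: 16.1
tool_pos: [0.696, 0.0929, 0.1143]
tcp_rot: [2.443, 1.97, 0.009]
wrist_force: [-0.4, 0.8, 7.2]
width: 0.554
grip_force: 5.4
```

Call:
{"fn": "drive_tool", "kwargs": {"rows": [[0, 0, 0, 0, 0, 0, 0.5], [0, 0, 0, 0, 0, 0, 0.46], [0, 0, 0, 0, 0, 0, 0.46], [0, 0, 0, 0, 0, 0, 0.46], [0, 0, 0, 0, 0, -0.01, 0.46], [0, 0, 0, 0, 0, -0.02, 0.46], [0, 0, 0, 0, 0, -0.025, 0.46], [0, 0, 0, 0, 0, -0.03, 0.46]]}}

```text
time: 16.77
tool_pos: [0.6917, 0.0924, 0.1945]
tcp_rot: [-2.444, -1.971, 0.005]
wrist_force: [0.6, -0.7, -1.0]
width: 0.462
grip_force: 4.0
```

Call:
{"fn": "drive_tool", "kwargs": {"rows": [[0, 0, 0, 0, 0, -0.03, 0.46], [0, 0, 0, 0, 0, -0.02, 0.46], [0, 0, 0, 0, 0, 0, 0.46], [0, 0, 0, 0, 0, 0, 0.46]]}}

```text
time: 17.1
tool_pos: [0.6944, 0.0927, 0.248]
tcp_rot: [2.444, 1.971, 0.006]
wrist_force: [0.2, -0.6, -1.7]
width: 0.468
grip_force: 4.0
```

```bash
python3 - <<'E'
from look import *
go([.4576,.355,.247],Rdown(np.radians(15.5)))
E
```

```text
shift [ 0.2062 -0.287  -0.    ] turn deg [  0.26  -0.02 -27.73] t 17.1
```

Call:
{"fn": "drive_tool", "kwargs": {"rows": [[0, 0, 0, 0.0229, -0.0319, 0, 0.46], [0, 0, 0, 0.0229, -0.0319, 0, 0.46], [0, 0, 0, 0.0229, -0.0319, 0, 0.46], [0, 0, 0, 0.0229, -0.0319, 0, 0.46], [0, 0, 0, 0.0229, -0.0319, 0, 0.46], [0, 0, 0, 0.0229, -0.0319, 0, 0.46], [0, 0, 0, 0.0229, -0.0319, 0, 0.46], [0, 0, 0, 0.0229, -0.0319, 0, 0.46]]}}

```text
time: 17.77
tool_pos: [0.4799, 0.326, 0.2427]
tcp_rot: [-2.445, -1.971, 0.006]
wrist_force: [0.2, 0.3, -1.1]
width: 0.458
grip_force: 4.0
```

Call:
{"fn": "drive_tool", "kwargs": {"rows": [[0, 0, 0, 0.0229, -0.0319, 0, 0.46], [0, 0, -5.5, 0, 0, 0, 0.46], [0, 0, -5.5, 0, 0, 0, 0.46], [0, 0, -5.5, 0, 0, 0, 0.46], [0, 0, -5.5, 0, 0, 0, 0.46], [0, 0, -5.5, 0, 0, 0, 0.46], [0, 0, 0, 0, 0, 0, 0.46]]}}

```text
time: 18.35
tool_pos: [0.455, 0.3541, 0.2427]
tcp_rot: [-1.903, -2.498, 0.006]
wrist_force: [-0.3, 0.4, -0.1]
width: 0.463
grip_force: 3.9
```

```bash
python3 - <<'E'
from look import *
s=status.read_state();print(s["tool_pos"],s["grip_force"])
p=save("wrist","g4.png",(100,50,500,400))
go([.4576,.355,.098],Rdown(np.radians(15.5)),s)
E
```

```text
[0.455  0.3541 0.2427] 3.8555286079645157
shift [0.0004 0.0033 0.1447] turn deg [-0.23  0.08 -0.08] t 18.35
```

View pics/g4.png

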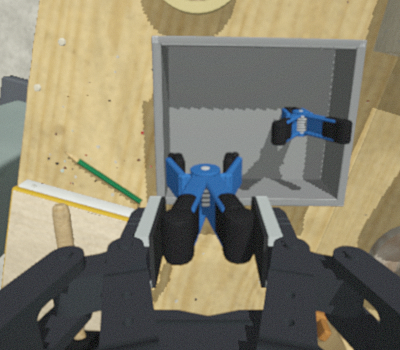

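Call:
{"fn": "drive_tool", "kwargs": {"rows": [[0, 0, 0, -0.035, -0.001, 0, 0.46], [0, 0, 0, 0, 0, 0.03, 0.46], [0, 0, 0, 0, 0, 0.03, 0.46], [0, 0, 0, 0, 0, 0.03, 0.46], [0, 0, 0, 0, 0, 0.03, 0.46], [0, 0, 0, 0, 0, 0.02, 0.46], [0, 0, 0, 0, 0, 0.003, 0.46], [0, 0, 0, 0, 0, 0, 0.5]]}}

```text
time: 19.07
tool_pos: [0.4627, 0.3196, 0.0996]
tcp_rot: [-1.908, -2.494, 0.008]
wrist_force: [-0.0, -0.3, 0.0]
width: 0.502
grip_force: 3.5
```

Call:
{"fn": "drive_tool", "kwargs": {"rows": [[0, 0, 0, 0, 0, 0, 0.6], [0, 0, 0, 0, 0, 0, 0.7], [0, 0, 0, 0, 0, 0, 0.8], [0, 0, 0, 0, 0, 0, 0.9], [0, 0, 0, 0, 0, 0, 0.97], [0, 0, 0, 0, 0, 0, 0.97], [0, 0, 0, 0, 0, -0.03, 0.97], [0, 0, 0, 0, 0, -0.04, 1]]}}

```text
time: 19.73
tool_pos: [0.4614, 0.3189, 0.1685]
tcp_rot: [-1.905, -2.494, 0.014]
wrist_force: [0.6, 0.1, 0.2]
width: 1.0
grip_force: 0.0
```

Call:
{"fn": "drive_tool", "kwargs": {"rows": [[0, 0, 0, 0, 0, -0.04, 1], [0, 0, 5.5, 0, 0, 0, 1], [0, 0, 5.5, 0, 0, 0, 1], [0, 0, 5.5, 0, 0, 0, 1], [0, 0, 5.5, 0, 0, 0, 1], [0, 0, 5.5, 0, 0, 0, 1], [0, 0, 0, 0, 0, 0, 1]]}}

```text
time: 20.32
tool_pos: [0.4646, 0.3209, 0.2125]
tcp_rot: [2.448, 1.969, 0.001]
wrist_force: [0.4, 0.9, 1.0]
width: 1.0
grip_force: 0.0
```

```bash
python3 - <<'E'
from look import *
s=status.read_state();print(s["tool_pos"],s["wrist_force"],s["width"])
go([.6621,-.0494,.2],Rdown(np.radians(-12.1)),s)
for n in("top","side"):
    p=read_camera(n);print(n,[(round(d["score"],2),d["bbox"]) for d in masks_of(p,"clamp_1")])
E
```

```text
[0.4646 0.3209 0.2125] [0.352  0.8837 0.9736] 0.999773818299391
shift [-0.3195  0.2722  0.0125] turn deg [ 0.02 -0.02 -0.27] t 20.32
top [(0.67, [182.9, 208.8, 206.3, 226.2]), (0.54, [339.8, 164.2, 357.3, 184.3]), (0.51, [206.2, 240.7, 221.7, 267.7])]
side [(0.86, [338.0, 202.3, 359.9, 236.3]), (0.62, [249.4, 157.0, 269.1, 188.0]), (0.62, [227.4, 168.4, 250.2, 191.2]), (0.31, [372.1, 267.1, 389.7, 310.6])]
```

Call:
{"fn": "drive_tool", "kwargs": {"rows": [[0, 0, 0, -0.029, 0.0247, 0, 1], [0, 0, 0, -0.029, 0.0247, 0, 1], [0, 0, 0, -0.029, 0.0247, 0, 1], [0, 0, 0, -0.029, 0.0247, 0, 1], [0, 0, 0, -0.029, 0.0247, 0, 1], [0, 0, 0, -0.029, 0.0247, 0, 1], [0, 0, 0, -0.029, 0.0247, 0, 1], [0, 0, 0, -0.029, 0.0247, 0, 1]]}}

```text
time: 21.18
tool_pos: [0.6092, 0.0505, 0.2123]
tcp_rot: [2.444, 1.974, 0.0]
wrist_force: [0.4, 0.8, 1.1]
width: 1.0
grip_force: 0.0
```

Call:
{"fn": "drive_tool", "kwargs": {"rows": [[0, 0, 0, -0.029, 0.0247, 0, 1], [0, 0, 0, -0.029, 0.0247, 0, 1], [0, 0, 0, -0.029, 0.0247, 0, 1], [0, 0, 0, 0, 0, 0.005, 1], [0, 0, 0, 0, 0, 0, 1], [0, 0, 0, 0, 0, 0, 1]]}}

```text
time: 21.68
tool_pos: [0.6618, -0.0483, 0.2062]
tcp_rot: [-2.444, -1.971, 0.002]
wrist_force: [-0.0, 0.5, 0.2]
width: 0.998
grip_force: 0.0
```

```bash
python3 - <<'E'
from look import *
s=status.read_state();print(s["tool_pos"])
p=save("wrist","g5.png",(180,40,480,340));W=campose(p,s)
for X in([.6621,-.0494,.131],[.6438,-.0455,.1293],[.6804,-.0533,.1282]):print(proj(p,W,X)-[180,40])
go([.6621,-.0494,.109],Rdown(np.radians(-12.1)),s)
E
```

```text
[ 0.6618 -0.0483  0.2062]
[129.5584 171.6825]
[102.5056 170.9709]
[156.4801 170.28  ]
shift [-0.0011  0.0007  0.0972] turn deg [-0.13 -0.02 -0.13] t 21.68
```

View pics/g5.png

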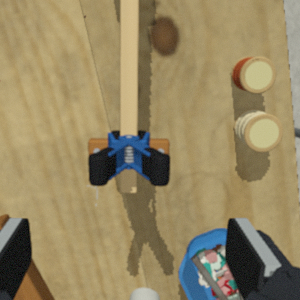

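Call:
{"fn": "drive_tool", "kwargs": {"rows": [[0, 0, 0, -0.001, 0.0005, 0.03, 1], [0, 0, 0, 0, 0, 0.03, 1], [0, 0, 0, 0, 0, 0.025, 1], [0, 0, 0, 0, 0, 0.012, 1], [0, 0, 0, 0, 0, 0, 1], [0, 0, 0, 0, 0, 0, 0.8], [0, 0, 0, 0, 0, 0, 0.7], [0, 0, 0, 0, 0, 0, 0.66]], "force": 22}}

```text
time: 22.4
tool_pos: [0.6638, -0.0491, 0.1129]
tcp_rot: [2.444, 1.972, 0.003]
wrist_force: [-3.2, 1.7, 2.9]
width: 0.66
grip_force: 1.9
```

Call:
{"fn": "drive_tool", "kwargs": {"rows": [[0, 0, 0, 0, 0, 0, 0.63], [0, 0, 0, 0, 0, 0, 0.6], [0, 0, 0, 0, 0, 0, 0.57], [0, 0, 0, 0, 0, 0, 0.54], [0, 0, 0, 0, 0, 0, 0.51], [0, 0, 0, 0, 0, 0, 0.48], [0, 0, 0, 0, 0, 0, 0.46], [0, 0, 0, 0, 0, 0, 0.46]]}}

```text
time: 23.07
tool_pos: [0.6682, -0.0501, 0.1182]
tcp_rot: [2.438, 1.966, 0.014]
wrist_force: [-1.2, -0.1, 16.0]
width: 0.462
grip_force: 16.9
```

Call:
{"fn": "drive_tool", "kwargs": {"rows": [[0, 0, 0, 0, 0, 0, 0.45], [0, 0, 0, 0, 0, 0, 0.45], [0, 0, 0, 0, 0, 0, 0.45]]}}

```text
time: 23.32
tool_pos: [0.6684, -0.0502, 0.1184]
tcp_rot: [2.438, 1.966, 0.015]
wrist_force: [-1.4, 0.4, 16.9]
width: 0.453
grip_force: 17.2
```

Call:
{"fn": "drive_tool", "kwargs": {"rows": [[0, 0, 0, 0, 0, -0.01, 0.45], [0, 0, 0, 0, 0, -0.02, 0.45], [0, 0, 0, 0, 0, -0.025, 0.45], [0, 0, 0, 0, 0, -0.03, 0.45], [0, 0, 0, 0, 0, -0.03, 0.45], [0, 0, 0, 0, 0, -0.015, 0.45], [0, 0, 0, 0, 0, 0, 0.45], [0, 0, 0, 0, 0, 0, 0.45]]}}

```text
time: 23.98
tool_pos: [0.6638, -0.0497, 0.2424]
tcp_rot: [2.443, 1.97, 0.005]
wrist_force: [1.2, 0.3, -1.1]
width: 0.454
grip_force: 13.8
```

```bash
python3 - <<'E'
from look import *
s=status.read_state();print(s["tool_pos"],s["wrist_force"],s["width"],s["grip_force"])
a=np.radians(8.3);J=np.array([.4782,-.1968,.1])
go(J+[-.0022*np.cos(a),-.0022*np.sin(a),.147],Rdown(a),s)
p=read_camera("wrist");print([(round(d["score"],2),d["bbox"]) for d in masks_of(p,"clamp_1")])
cv2.imwrite("pics/g6.png",p["color"][:,:,::-1])
import pickle;pickle.dump((p,s),open("g6.pkl","wb"))
E
```

```text
[ 0.6638 -0.0497  0.2424] [ 1.1521  0.3398 -1.1042] 0.4536669558197297 13.809033036231995
shift [-0.1839 -0.1523 -0.0053] turn deg [  0.24   0.02 -20.53] t 23.98
[(0.73, [260.4, 195.6, 352.2, 305.9])]
```

Call:
{"fn": "drive_tool", "kwargs": {"rows": [[0, 0, 0, -0.0263, -0.0218, 0, 0.45], [0, 0, 0, -0.0263, -0.0218, 0, 0.45], [0, 0, 0, -0.0263, -0.0218, 0, 0.45], [0, 0, 0, -0.0263, -0.0218, 0, 0.45], [0, 0, 0, -0.0263, -0.0218, 0, 0.45], [0, 0, 0, -0.0263, -0.0218, 0, 0.45], [0, 0, 0, -0.0261, -0.0218, 0, 0.45], [0, 0, 0, 0, 0, 0, 0.45]]}}

```text
time: 24.75
tool_pos: [0.4692, -0.199, 0.2374]
tcp_rot: [-2.445, -1.965, 0.008]
wrist_force: [-0.0, -0.2, -0.6]
width: 0.449
grip_force: 13.8
```

Call:
{"fn": "drive_tool", "kwargs": {"rows": [[0, 0, -6.85, 0, 0, 0, 0.45], [0, 0, -6.85, 0, 0, 0, 0.45], [0, 0, -6.85, 0, 0, 0.02, 0.45], [0, 0, 0, 0, 0, 0.02, 0.45], [0, 0, 0, 0, 0, 0, 0.45], [0, 0, 0, 0, 0, 0, 0.45]]}}

```text
time: 25.25
tool_pos: [0.473, -0.1957, 0.1973]
tcp_rot: [-2.051, -2.372, 0.002]
wrist_force: [-0.2, 1.6, -0.1]
width: 0.452
grip_force: 13.8
```

```bash
cat > chk.py <<'E'
from look import *
s=status.read_state();print(s["tool_pos"],s["wrist_force"],s["width"],s["grip_force"])
a=np.radians(8.3);J=np.array([.4782,-.1968,.1]);M=T(s)
print("tool z",M[:3,2])
go(J+[-.0022*np.cos(a),-.0022*np.sin(a),.0404],Rdown(a),s)
p=read_camera("wrist");W=campose(p,s)
m=[d for d in masks_of(p,"clamp_1")][:1]
for d in m:
    print(d["score"],d["bbox"]); ys,xs=np.nonzero(d["mask"])
    im=p["color"].astype(int);blue=d["mask"]&(im[:,:,2]>im[:,:,0]+40);y,x=np.nonzero(blue);print("blue cols",x.min(),x.max(),"rows",y.min(),y.max(),"mean col",x.mean())
pin=M@np.array([0,0,-(-.0324),1.]);print("pred pin",pin[:3],"px",proj(p,W,pin[:3]))
print("joint px",[proj(p,W,J+k*np.array([-np.sin(a),np.cos(a),0])+h*np.array([np.cos(a),np.sin(a),0])) for k in(.05,.075) for h in(-.007,.007)])
# profile across joint 55 mm in +y
for k in (.05,.065):
    Q=np.array([proj(p,W,J+k*np.array([-np.sin(a),np.cos(a),0])+h*np.array([np.cos(a),np.sin(a),0])) for h in np.arange(-.018,.0181,.0015)])
    print([(round(h*1000,1),tuple(int(v) for v in p["color"][int(round(q[1])),int(round(q[0]))])) for h,q in zip(np.arange(-.018,.0181,.0015),Q)])
cv2.imwrite("pics/j.png",p["color"][:,:,::-1])
E
python3 chk.py
```

```text
[ 0.473  -0.1957  0.1973] [-0.1975  1.5887 -0.1392] 0.45214105470655047 13.828312754631042
tool z [-0.0055  0.0028 -1.    ]
shift [-0.002   0.0031  0.0569] turn deg [-0.29 -0.2  -0.  ] t 25.25
0.59 [261.5, 194.9, 349.6, 305.6]
blue cols 261 335 rows 201 283 mean col 299.5280541185834
pred pin [ 0.4728 -0.1956  0.1649] px [309.1519 234.8375]
joint px [array([306.665 , 136.3454]), array([326.4097, 136.3521]), array([306.6036,  99.8091]), array([326.9119,  99.8129])]
[(np.float64(-18.0), (164, 119, 68)), (np.float64(-16.5), (162, 112, 63)), (np.float64(-15.0), (135, 96, 57)), (np.float64(-13.5), (132, 111, 70)), (np.float64(-12.0), (89, 61, 38)), (np.float64(-10.5), (107, 71, 49)), (np.float64(-9.0), (108, 71, 42)), (np.float64(-7.5), (99, 68, 45)), (np.float64(-6.0), (59, 40, 25)), (np.float64(-4.5), (52, 40, 27)), (np.float64(-3.0), (68, 51, 31)), (np.float64(-1.5), (143, 117, 76)), (np.float64(0.0), (193, 165, 108)), (np.float64(1.5), (197, 169, 111)), (np.float64(3.0), (202, 175, 114)), (np.float64(4.5), (196, 170, 112)), (np.float64(6.0), (158, 120, 73)), (np.float64(7.5), (163, 11
[... 452 characters left out ...]
at64(-10.5), (103, 66, 40)), (np.float64(-9.0), (107, 68, 41)), (np.float64(-7.5), (93, 62, 34)), (np.float64(-6.0), (62, 36, 18)), (np.float64(-4.5), (54, 34, 15)), (np.float64(-3.0), (63, 48, 28)), (np.float64(-1.5), (171, 146, 92)), (np.float64(0.0), (194, 167, 112)), (np.float64(1.5), (196, 169, 108)), (np.float64(3.0), (201, 174, 114)), (np.float64(4.5), (195, 167, 107)), (np.float64(6.0), (161, 126, 76)), (np.float64(7.5), (163, 115, 64)), (np.float64(9.0), (160, 113, 60)), (np.float64(10.5), (154, 110, 62)), (np.float64(12.0), (148, 103, 53)), (np.float64(13.5), (150, 104, 61)), (np.float64(15.0), (154, 107, 57)), (np.float64(16.5), (159, 113, 64)), (np.float64(18.0), (155, 110, 59))]
```

```bash
python3 - <<'E'
from look import *
im=cv2.imread("pics/j.png")[:,:,::-1].astype(int)
for r in range(190,300,7):
    row=im[r,235:385];s=""
    for q in row[::2]:
        R_,G,B=q
        s+= "B" if B>R_+35 else ("#" if max(q)<50 else ("-" if abs(R_-B)<25 else "."))
    print(r,s)
s=status.read_state();p=read_camera("wrist");W=campose(p,s);M=T(s)
for z in(-.019,.013,.0324,.06,.08):print(z,proj(p,W,(M@[0,0,z,1])[:3]))
for z in(.06,.077):print("jaw ±14",[proj(p,W,(M@[0,y,z,1])[:3]).round(0) for y in(-.014,.014)])
E
```

```text
190 ...........................................................................
197 ...........................................................................
204 .............BBBB#####................#...#####BBBB........................
211 ..............BBBBBBB#....BBBBB----.BBBB-.##BBBBBBB........................
218 .............-BBBBBBBBBBBBBBBBBBBBBBBBBBBBBBBBBBBB-........................
225 .............-BBBBBBBBBBBBBBBBBBBBBBBBBBBBBBBBBBBB-........................
232 ...............BBBBBBBBBBBBBBBBBBB-.BBBBBBBBBBBBB..........................
239 .................-BBB#########BB.---BBBBBB########.........................
246 ...........--......#########BBB.----BBB.#BBBB#########.......-----.........
253 .......------################B#BBBBBBBBB#####################------........
260 .-----------###################BBB-BBBB.######################------------.
267 -----------####################BB-..-BBB#######################------------
274 ----------#####################B.......-B#######################-----------
281 ---------#####################----...---.-B######################----------
288 ----------###################------..---....####################-#---------
295 ----------###################----------------###################-#--------#
-0.019 [309.6381 282.8825]
0.013 [309.3048 249.748 ]
0.0324 [309.1546 234.8368]
0.06 [308.9851 218.0298]
0.08 [308.8859 208.2099]
jaw ±14 [array([287., 218.]), array([331., 218.])]
jaw ±14 [array([289., 210.]), array([329., 210.])]
```

Call:
{"fn": "drive_tool", "kwargs": {"rows": [[-4.2, 0, 0, 0, 0, 0, 0.45], [0, 0, 0, 0, 0, 0, 0.45], [0, 0, 0, 0, 0, 0, 0.45]]}}

```text
time: 25.65
tool_pos: [0.4746, -0.1972, 0.2013]
tcp_rot: [2.023, 2.338, 0.085]
wrist_force: [0.3, -0.3, -0.5]
width: 0.452
grip_force: 13.9
```

```bash
cat > chk2.py <<'E'
from look import *
import sys
s=status.read_state();print(s["tool_pos"],s["wrist_force"],s["width"],s["grip_force"])
a=np.radians(8.3);J=np.array([.4782,-.1968,.1]);M=T(s);ex=np.array([np.cos(a),np.sin(a),0]);ey=np.array([-ex[1],ex[0],0])
print("tcp in joint frame mm",1e3*(M[:3,3]-J)@np.stack([ex,ey,[0,0,1]],1))
print("lean deg",np.degrees(np.arcsin(M[:3,2]@ex)),np.degrees(np.arcsin(M[:3,2]@ey)))
dx,z=map(float,sys.argv[1:3])
go(J+dx*ex+[0,0,z],Rdown(a)@R.from_euler("x",-4,degrees=True).as_matrix(),s)
p=read_camera("wrist");W=campose(p,s);im=p["color"].astype(int)
for r in range(197,300,7):
    t=""
    for q in im[r,235:385][::2]:
        t+="B" if q[2]>q[0]+35 else("#" if max(q)<50 else("-" if abs(q[0]-q[2])<25 else "."))
    print(r,t)
for k in (.04,.055,.065):
    H=np.arange(-.018,.0181,.0005)
    t=""
    for h in H:
        q=proj(p,W,J+k*ey+h*ex);c=im[int(round(q[1])),int(round(q[0]))];t+="P" if c.sum()>420 else("D" if c.sum()<270 else ".")
    print(k,t,"from -18 step .5")
def col(X):return proj(p,W,X)[0]
print("vertical line thru J, cols z=.1,.13,.16:",[proj(p,W,J+[0,0,h]).round(1) for h in(0,.03,.06)], "px/mm", [(col(J+[0,0,h]+.01*ex)-col(J+[0,0,h]))/10 for h in(0,.03,.06)])
E
python3 chk2.py -.0016 .05
```

```text
[ 0.4746 -0.1972  0.2013] [ 0.3152 -0.3258 -0.5404] 0.4515815278443607 13.855066448450089
tcp in joint frame mm [ -3.6125   0.1174 101.2506]
lean deg 4.213570970808398 -0.054302051304121655
shift [-0.0001 -0.0018  0.0513] turn deg [ 0.21  0.05 -0.04] t 25.65
197 ...........................................................................
204 .............BBBB##-##....................##-##BBBB........................
211 .............BBBBBBBB#....BBBBB----.BBBB..##BBBBBB.........................
218 .............BBBBBBBBBBBBBBBBBBBBBBBBBBBBBBBBBBBBB-........................
225 .............-BBBBBBBBBBBBBBBBBBBBBBBBBBBBBBBBBBBB-........................
232 .............-.BBBBBBBBBBBBBBBBBBB-.BBBBBBBBBBBBB..........................
239 ..................BBB#########BB----BBBBBB########.........................
246 ........------.....#########BBB.----BBBB#BBBB#########.......-----.........
253 .......------################B#BBBBBBBBB#####################------........
260 .-----------###################BBB-BBBBB######################-----------..
267 -----------####################BB....
[... 161 characters left out ...]
.---B######################----------
288 ---------####################---------------####################---------##
295 ----------###################----------------###################-------#--#
0.04 ..DDDDDDDDDDDDDDDDDDDDDDDDDDDDD....PPPPPPPPPPPPP......................... from -18 step .5
0.055 ....P......DDDDDDDDDDDDDDDDDDDD....PPPPPPPPPPPP.......................... from -18 step .5
0.065 ..D.PPPPPP.DDDDDDDDDDDDDDDDDDDD...PPPPPPPPPPPPP.......................... from -18 step .5
vertical line thru J, cols z=.1,.13,.16: [array([303.8, 199.4]), array([306.5, 212.3]), array([310.1, 228.9])] px/mm [np.float64(1.3092126649776958), np.float64(1.4733318992482567), np.float64(1.684042248009439)]
```

Call:
{"fn": "drive_tool", "kwargs": {"rows": [[0, 0, 0, 0, 0.0024, 0.0002, 0.45], [0, 0, 0, 0, 0, 0, 0.45], [0, 0, 0, 0, -0.0007, 0.01, 0.45], [0, 0, 0, 0, -0.0007, 0.01, 0.45], [0, 0, 0, 0, -0.0007, 0.01, 0.45], [0, 0, 0, 0, 0, 0, 0.45], [0, 0, 0, 0, 0, 0, 0.45]]}}

```text
time: 26.28
tool_pos: [0.476, -0.1959, 0.1681]
tcp_rot: [2.025, 2.342, 0.084]
wrist_force: [0.9, -0.0, -0.7]
width: 0.455
grip_force: 13.8
```

```bash
python3 chk2.py -.0012 .05
```

```text
[ 0.476  -0.1959  0.1681] [ 0.8687 -0.0201 -0.6877] 0.45540722855977755 13.835362941026688
tcp in joint frame mm [-2.0028  1.1709 68.1372]
lean deg 4.025675838790082 0.11992997144531084
shift [-0.0012 -0.0005  0.0181] turn deg [ 0.03 -0.12  0.01] t 26.28
197 ...........................................................................
204 .............BBBB##-##....................#####BBBB........................
211 .............BBBBBBBB##...BBBBB.---.BBBB..##BBBBBB.........................
218 .............BBBBBBBBBBBBBBBBBBBBBBBBBBBBBBBBBBBBB-........................
225 .............-BBBBBBBBBBBBBBBBBBBBBBBBBBBBBBBBBBBB-........................
232 ...............BBBBBBBBBBBBBBBBBBB-.BBBBBBBBBBBBB..........................
239 .................-BBB#########BBB---BBBBBB########.........................
246 ........-------....#########BBB.----BBB.#BBBB#########.......-----.........
253 .......------################B#BBBBBBBBB#####################------........
260 .-----------###################BBB-BBBBB######################------------.
267 -----------####################BB-...BBB#
[... 157 characters left out ...]
...-B######################----------
288 --------######################..............#####################----------
295 --------#-####################.---......-----###################-#--------#
0.04 ..DDDDDDDDDDDDDDDDDDDDDDDDDDDDD...PPPPPPPPPPPPPP......................... from -18 step .5
0.055 ......P.....DDDDDDDDDDDDDDDDDDDD..PPPPPPPPPPPP........................... from -18 step .5
0.065 ..DD.PPPPPP.DDDDDDDDDDDDDDDDDDDD..PPPPPPPPPPPP........................... from -18 step .5
vertical line thru J, cols z=.1,.13,.16: [array([304.8, 215.7]), array([308. , 232.9]), array([312.2, 256. ])] px/mm [np.float64(1.492167760293927), np.float64(1.7089846553798735), np.float64(1.9985372405912187)]
```

Call:
{"fn": "drive_tool", "kwargs": {"rows": [[0, 0, 0, -0.001, 0.0008, 0, 0.45], [0, 0, 0, 0, -0.0004, 0.006, 0.45], [0, 0, 0, 0, -0.0004, 0.006, 0.45], [0, 0, 0, 0, -0.0004, 0.006, 0.45], [0, 0, 0, 0, 0, 0, 0.45], [0, 0, 0, 0, 0, 0, 0.45]]}}

```text
time: 26.83
tool_pos: [0.4776, -0.1971, 0.1512]
tcp_rot: [2.024, 2.341, 0.085]
wrist_force: [0.2, -0.9, -0.9]
width: 0.452
grip_force: 13.9
```

Call:
{"fn": "drive_tool", "kwargs": {"rows": [[0, 0, 0, 0, -0.0003, 0.004, 0.45], [0, 0, 0, 0, 0, 0, 0.45], [0, 0, 0, 0, 0, 0, 0.45]]}}

```text
time: 27.08
tool_pos: [0.4782, -0.1973, 0.1479]
tcp_rot: [2.023, 2.34, 0.086]
wrist_force: [0.1, 0.5, -0.2]
width: 0.452
grip_force: 13.9
```

Call:
{"fn": "drive_tool", "kwargs": {"rows": [[0, 0, 0, 0, -0.0004, 0.004, 0.45], [0, 0, 0, 0, 0, 0, 0.45], [0, 0, 0, 0, 0, 0, 0.45]]}}

```text
time: 27.33
tool_pos: [0.478, -0.1973, 0.1438]
tcp_rot: [2.023, 2.34, 0.086]
wrist_force: [-0.3, -0.1, -0.9]
width: 0.454
grip_force: 13.9
```

Call:
{"fn": "drive_tool", "kwargs": {"rows": [[0, 0, 0, 0, -0.0003, 0.003, 0.45], [0, 0, 0, 0, 0, 0, 0.45], [0, 0, 0, 0, 0, 0, 0.45]]}}

```text
time: 27.58
tool_pos: [0.4781, -0.1974, 0.1411]
tcp_rot: [2.022, 2.34, 0.086]
wrist_force: [0.2, -0.8, -0.3]
width: 0.45
grip_force: 14.0
```

Call:
{"fn": "drive_tool", "kwargs": {"rows": [[0, 0, 0, 0, -0.0002, 0.002, 0.45], [0, 0, 0, 0, 0, 0, 0.45], [0, 0, 0, 0, 0, 0, 0.45]]}}

```text
time: 27.83
tool_pos: [0.4786, -0.1979, 0.1406]
tcp_rot: [2.021, 2.339, 0.086]
wrist_force: [-2.1, 0.7, 6.8]
width: 0.454
grip_force: 15.1
```

Call:
{"fn": "drive_tool", "kwargs": {"rows": [[0, 0, 0, 0, -0.0002, 0.002, 0.45], [0, 0, 0, 0, 0, 0, 0.45], [0, 0, 0, 0, 0, 0, 0.45]]}}

```text
time: 28.08
tool_pos: [0.4799, -0.1983, 0.14]
tcp_rot: [2.019, 2.336, 0.088]
wrist_force: [-1.7, 1.2, 10.1]
width: 0.456
grip_force: 15.9
```

Call:
{"fn": "drive_tool", "kwargs": {"rows": [[0, 0, 0, 0, 0, 0.001, 0.48], [0, 0, 0, 0, 0, 0.001, 0.51], [0, 0, 0, 0, 0, 0.001, 0.54], [0, 0, 0, 0, 0, 0.001, 0.57], [0, 0, 0, 0, 0, 0, 0.57]]}}

```text
time: 28.5
tool_pos: [0.4804, -0.1987, 0.136]
tcp_rot: [2.019, 2.336, 0.087]
wrist_force: [-0.4, -0.1, 10.2]
width: 0.566
grip_force: 13.0
```

Call:
{"fn": "drive_tool", "kwargs": {"rows": [[0, 0, 0, 0, 0, 0.0005, 0.6], [0, 0, 0, 0, 0, 0.0005, 0.62], [0, 0, 0, 0, 0, 0.0005, 0.63], [0, 0, 0, 0, 0, 0, 0.63]]}}

```text
time: 28.83
tool_pos: [0.4806, -0.1984, 0.1339]
tcp_rot: [2.019, 2.336, 0.088]
wrist_force: [0.8, -0.4, 8.4]
width: 0.631
grip_force: 7.0
```

```bash
python3 chk2.py 0 .04
```

```text
[ 0.4806 -0.1984  0.1339] [ 0.8399 -0.4111  8.4109] 0.6305837124668889 7.015898376703262
tcp in joint frame mm [ 2.159  -1.9149 33.9046]
lean deg 4.461487965747407 -0.1645745392088755
shift [ 0.0019 -0.0017 -0.0063] turn deg [0.46 0.16 0.03] t 28.83
197 ...........................................................................
204 ................-BB######..............####-BB-............................
211 ...............-BBBBB####...--BB----...####BBB.............................
218 ...............-BBBBBBB##BBBBBBBBBBBBBBBBBBBBB-............................
225 ................BBBBBBBBBBBBBBBBBBBBBBBBBBBBBB-............................
232 ................-BBBBBBBBBBBBBBBB--BBBBBBBBBBBBB-..........................
239 .................-BBBBBBBBBBBB-------BBBBBBBBBBB.####......................
246 ..............#########BBBBBBB.------BBBBBBBBBBBBB#########................
253 -----##....#########BBBBB-BBBB-------BBBBBBBB###BBBBB#############-##------
260 ----#################.####BBBBBBBBBBBBBBBBBBB##########################----
267 --#######-######-#########BBBBB-.....-BBBBBBB#
[... 153 characters left out ...]
......BB############################
288 #######################B-.......................-BB########################
295 #####################B...............................######################
0.04 ....DDDDDDDDDDDDDDDDDDDDDDDDDDD....PPPPPPPPPPPP.......................... from -18 step .5
0.055 .......PPPPP....DDDDDDDDDDDDDDDD..PPPPPPPPPPPPP.......................... from -18 step .5
0.065 ....DD.PPPPPPPPP.DDDDDDDDDDDDDD...PPPPPPPPPPPP........................... from -18 step .5
vertical line thru J, cols z=.1,.13,.16: [array([300.7, 230.6]), array([304.3, 254.4]), array([309.5, 288.3])] px/mm [np.float64(1.7581587024994918), np.float64(2.0654328628642986), np.float64(2.5003602352200742)]
```

Call:
{"fn": "drive_tool", "kwargs": {"rows": [[0, 0, 0, 0, 0, 0, 0.65], [0, 0, 0, 0, 0, 0, 0.67], [0, 0, 0, 0, 0, 0, 0.7], [0, 0, 0, 0, 0, 0, 0.75], [0, 0, 0, 0, 0, 0, 0.85], [0, 0, 0, 0, 0, 0, 1], [0, 0, 0, 0, 0, 0, 1]]}}

```text
time: 29.47
tool_pos: [0.4779, -0.1972, 0.131]
tcp_rot: [2.023, 2.34, 0.085]
wrist_force: [-0.0, -0.6, 0.0]
width: 1.0
grip_force: 0.0
```

```bash
python3 chk2.py 0 .04
```

```text
[ 0.4779 -0.1972  0.131 ] [-0.0073 -0.5516  0.0337] 0.9997223338681158 0.0
tcp in joint frame mm [-0.3364 -0.342  31.032 ]
lean deg 4.143578490195484 0.037166785713994135
shift [ 0.0003  0.001  -0.0089] turn deg [ 0.14 -0.04  0.02] t 29.47
197 ...........................................................................
204 ......................##..................###..............................
211 ..................-BBBB######.............###-BBB..........................
218 ...................BBBBB.###BBBBBBBBBBBBBBB##BBBB..........................
225 ...................BBBBBBBBBBBBBBBBBBBBBBBBBBBBBB..........................
232 ...................BBBBBBBBBBBBBBBBBBBBBBBBBBBBBB..........................
239 ....................BBBBBBBBBBBBBB-----BBBBBBBBBBBBBB......................
246 ..................-B..BBBBBBBBBBB------.BBBBBBBBBB########-................
253 ...............#########BBBBBBBBB-------BBBBBBBBBBBBBB##########...........
260 ............#########BBBBB#BBBBBBBB.-BBBBBBBBBBB####-BBB.##############....
267 .....-#####################BBBBBBBBBBBBBBBBBBBBB#########################..
274 .....########-#############BBBBBB-.......-BBBBBB#########################..
281 .....######################BBBB..............-BB#########################..
288 .....#####################BB.....................BB#####################-..
295 .....-##################BB...........................BB#################...
0.04 .....DDDDDDDDDDDDDDDDDDDDDDDDDDD..PPPPPPPPPPPPP.......................... from -18 step .5
0.055 .......PPP......DDDDDDDDDDDDDDDD..PPPPPPPPPPPPP.......................... from -18 step .5
0.065 ...DD.PPPPPPP...DDDDDDDDDDDDDDD...PPPPPPPPPPPPP.......................... from -18 step .5
vertical line thru J, cols z=.1,.13,.16: [array([305.8, 235.3]), array([310. , 259.9]), array([316. , 295.3])] px/mm [np.float64(1.776083580822018), np.float64(2.0905355552662455), np.float64(2.537463266262898)]
```

Call:
{"fn": "drive_tool", "kwargs": {"rows": [[0, 0, 0, 0, 0.0007, -0.01, 1], [0, 0, 0, 0, 0.0014, -0.02, 1], [0, 0, 0, 0, 0.0022, -0.03, 1], [0, 0, 0, 0, 0.0022, -0.03, 1], [0, 0, 0, 0, 0.0022, -0.03, 1], [4.1, 0, 0, 0, 0, 0, 1], [0, 0, 0, 0, 0, 0, 1], [0, 0, 0, 0, 0, 0, 1]]}}

```text
time: 30.18
tool_pos: [0.4789, -0.1972, 0.2525]
tcp_rot: [2.052, 2.376, 0.004]
wrist_force: [-0.2, -0.3, -0.4]
width: 1.001
grip_force: 0.0
```

```bash
cat > chk3.py <<'E'
from look import *
s=status.read_state();print(s["tool_pos"],s["wrist_force"])
a=np.radians(8.3);J=np.array([.4782,-.1968,.1])-.0007*np.array([np.cos(a),np.sin(a),0]);ex=np.array([np.cos(a),np.sin(a),0]);ey=np.array([-ex[1],ex[0],0])
p=read_camera("wrist");W=campose(p,s);im=p["color"]
print("cam in J",(W[:3,3]-J)@ex,(W[:3,3]-J)@ey)
for k in(.03,.045,.065):
    H=np.arange(-.015,.0101,.001);Q=np.array([proj(p,W,J+k*ey+h*ex) for h in H],np.float32)
    v=cv2.remap(im,Q[None,:,0],Q[None,:,1],1)[0].astype(int).sum(1)//3
    print(k,[(int(round(h*1000)),int(x)) for h,x in zip(H,v)])
for z,n in((.045,"grip"),(0.008,"pin"),(-.027,"jaw")):
    print(n,proj(p,W,J+[0,0,z]).round(1),(proj(p,W,J+[0,0,z]+.01*ex)-proj(p,W,J+[0,0,z])).round(1))
d=masks_of(p,"clamp_1");print([(round(x["score"],2),x["bbox"]) for x in d])
u=int(proj(p,W,J+[0,0,.008])[0]);v0=int(proj(p,W,J+[0,0,.008])[1])
for r in range(v0-30,v0+40,4):
    print(r,"".join("B" if q[2]>q[0]+35 else("#" if max(q)<50 else("-" if abs(q[0]-q[2])<25 else ".")) for q in im[r,u-60:u+60].astype(int)))
b=read_camera("side");print("bottle",[(round(x["score"],2),x["bbox"]) for x in masks_of(b,"glue_bottle")],"clamps",[(round(x["score"],2),x["bbox"]) for x in masks_of(b,"clamp_1")])
E
python3 chk3.py
```

```text
[ 0.4789 -0.1972  0.2525] [-0.1726 -0.3238 -0.415 ]
cam in J 8.586573470814769e-05 0.07343589791762968
0.03 [(-15, 96), (-14, 77), (-13, 62), (-12, 62), (-11, 67), (-10, 68), (-9, 66), (-8, 62), (-7, 59), (-6, 56), (-5, 66), (-4, 67), (-3, 64), (-2, 66), (-1, 89), (0, 124), (1, 143), (2, 147), (3, 149), (4, 152), (5, 151), (6, 138), (7, 111), (8, 98), (9, 100), (10, 101)]
0.045 [(-15, 93), (-14, 82), (-13, 70), (-12, 66), (-11, 66), (-10, 67), (-9, 68), (-8, 63), (-7, 57), (-6, 59), (-5, 67), (-4, 66), (-3, 64), (-2, 75), (-1, 102), (0, 128), (1, 143), (2, 146), (3, 150), (4, 153), (5, 149), (6, 133), (7, 107), (8, 96), (9, 100), (10, 105)]
0.065 [(-15, 91), (-14, 82), (-13, 116), (-12, 142), (-11, 145), (-10, 143), (-9, 141), (-8, 112), (-7, 67), (-6, 60), (-5, 66), (-4, 67), (-3, 63), (-2, 67), (-1, 107), (0, 131), (1, 145), (2, 148), (3, 149), (4, 153), (5, 148), (6, 132), (7, 106), (8, 105), (9, 105), (10, 103)]
grip [306.6 196.4] [12.9 -0. ]
pin [306.6 184.6] [11.3 -0. ]
jaw [306.6 175.7] [10.2  0. ]
[(0.93, [268.8, 165.1, 343.0, 218.3])]
154 ....................................
[... 1639 characters left out ...]
-......................--BB.###################.......................
210 ..........................#################--....................................################.......................
214 ...........................-###########..............................................#####-.............................
218 ........................................................................................................................
222 ........................................................................................................................
bottle [(0.59, [371.3, 267.1, 393.1, 310.9])] clamps [(0.73, [298.6, 248.5, 323.9, 288.8]), (0.64, [230.1, 169.4, 250.1, 191.5])]
```

```bash
python3 - <<'E'
from look import *
p=read_camera("top");print([(round(x["score"],2),x["bbox"]) for x in masks_of(p,"clamp_1")])
print(workorder.finish_job())
E
```

```text
[(0.8, [399.3, 237.2, 418.9, 254.7]), (0.49, [206.7, 239.8, 222.4, 266.4]), (0.48, [181.1, 210.1, 205.1, 237.1])]
the job is handed in; nothing more can be done
None
```

The job is handed in at about 30 s, with no verdict returned: the clamp at the glue-bottle end of the rack was the firm one (about 15 N against 5.5 N at 47 mm) and is pushed down on the middle of the slats with the joint measured shut, and both slack ones are in the scrap bin; I viewed 11 pictures, one over the limit of 10.

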